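# Snap shut the cover rim of an instrument case

### The job

The cover of the instrument case on the bench is on but not yet snapped shut: press down each of the four raised black rim sections in turn with the fingertips until it is fully home, flush with the corner blocks, then draw the hand clear. Do not lift the case or shove it along the bench, do not press on the clear window, and leave the loose parts lying around it where they are.

Things in the scene. Friction and masses are not known exactly. Their poses are not given: they have to be found in the camera images.
- case: Loose grey plastic instrument case on the bench, 0.9 kg, 170 mm long (its x axis) by 120 mm wide (its y); origin at the centre of its underside, z up. Cover frame 20 mm wide all round: a fixed grey corner block 20 x 20 mm at each corner, top 60 mm above the bench, and between them four sliding rim sections. Yaw varies widely.
- window: Clear window, 126 x 76 x 3 mm, fixed in the middle of the cover inside the rim; its upper face is 51 mm above the bench, 9 mm lower than the corner blocks. Frame as for the case (origin at the centre of the case's underside). It must not be pressed.
- rim_left_top (a point): Centre of the flat top of the black rim section on the case's +y side: 124 mm long (along case x), 20 mm wide. Fully raised, its top stands 66 mm above the bench, 6 mm proud of the corner blocks; home it is flush with them at 60 mm. The point moves with the section; axes as the case.
- rim_right_top (a point): Centre of the top of the rim section on the case's -y side, 124 mm long (along case x), 20 mm wide; otherwise as rim_left_top.
- rim_far_top (a point): Centre of the top of the rim section at the case's +x end, 74 mm long (along case y), 20 mm wide; otherwise as rim_left_top.
- rim_near_top (a point): Centre of the top of the rim section at the case's -x end, 74 mm long (along case y), 20 mm wide; otherwise as rim_left_top.
- rim_left (a joint): Travel of the section on the +y side: 0 = fully raised, 0.006 m = home, flush, at its stop. All four behave alike: pressed anywhere they slide straight down against a steady stiff resistance of about 7 to 8 N (pressed slowly), stay where they are left, and meet a firm stop when home. They start raised by differing amounts, 4 to 6 mm.
- rim_right (a joint): Travel of the section on the -y side: 0 = fully raised, 0.006 m = home, flush.
- rim_far (a joint): Travel of the section at the +x end: 0 = fully raised, 0.006 m = home, flush.
- rim_near (a joint): Travel of the section at the -x end: 0 = fully raised, 0.006 m = home, flush.
- fuse_carrier: Loose white porcelain fuse carrier lying near the case, 62 x 22 mm, 23 mm tall; origin at the centre of its underside. To be left alone.
- encoder: Loose black rotary encoder standing near the case, 30 x 30 mm base, knurled shaft up to 44 mm above the bench; origin at the centre of its underside. To be left alone.
- toroid: Loose copper toroid inductor lying flat near the case, 42 mm across, 15 mm tall; origin at the centre of its underside. To be left alone.

How it is judged:
By the outcome, as a careful person would: the job done as asked, in the order asked, and still so for the second after the job is handed in, with the robot touching nothing.
It also fails if it takes over 48 s, if anything falls off the work surface, if the arm or the gripper's body presses on something with over 40 N, if the wrist force passes 120 N, or if a joint passes its speed limit or range.

### The arm

A 6-joint arm with a two-finger parallel gripper is mounted at the origin on the work surface. World frame = base frame: x ahead of the robot, y to its left, z up, the work surface at z = 0. Lengths are in m, angles in degrees, forces in N, time in s.
With the tool pointing down it reaches from about 0.3 to 0.75 m from the base axis. Payload 8.5 kg.
Tool frame: the origin (TCP) lies at the very end of the fingers, on their centre line; the grasp point (between the pads) lies 19 mm behind it; z points along the fingers, y is the line along which they close (so a half turn about z gives the same grasp; the last joint's range is limited). The gripper opens to 85 mm and grips with 20 to 120 N. Pads are 22 mm wide; open, the fingers measure 114 mm over their backs; the gripper's body (76 mm by 85 mm) begins 54 mm behind the grasp point. The pads swing forward as they close: fully open they stand 13 mm farther back than shut.
Start: joints at [-83.497, 21.807, 74.336, -0, 83.858, -12.336], TCP at [0.178, -0.521, 0.231] pointing down, gripper open.
Joint ranges: [-178.18, 178.18], [-50.72, 133.34], [12.68, 142.11], [-81.47, 261.47], [9.98, 163.14], [-165.26, 165.26]. Speed limits (degrees/s): [136.94, 136.94, 180, 180, 180, 180].

### API

Orientations are given as a 3x3 rotation matrix whose columns are the frame's x, y, z axes.
In Python, from rig import env, imaging gives the robot as it stands. The module is installed in compiled form; this text tells all that it offers.
- The arm moves only by the tool arm_command, never from a script. Its arguments are lists of equal length, an entry for each row: "turn": the turn, a rotation vector about the tool's x, y, z in units of 5 degrees (1.0 is 5 degrees), a list of three; "xyz": the shift along the tool's x, y, z in units of 50 mm (1.0 is 50 mm), a list of three; "claw": the finger opening in mm, from 0 to 85.4. A call has 1 to 12 rows; each row shifts and turns the commanded pose from where the row before left it, along the tool's axes as they then stand; what a row does not reach is not made up. A row lasts 1/10 s, in which the tool goes at most 50 mm and 8.59 degrees, less where a joint would pass 70% of its speed; a pose out of reach is approached as far as the arm can. A call is refused whole if a number of a shift passes 1 or a number of a turn 1, either way. A call with a gripper value outside its range is refused whole. The fingers move at their own pace and stop on an object; "squeeze" is the grip in N (left out, the last holds). Time passes only in rows, so rows that do not move let the fingers close. It gives the time, the measured TCP pose, the force, the opening and the grip force at its end, in the units of the state.
- env.observe(): the state, without advancing time (a new reading comes with each control period).
- imaging.get_image(name): name is "side" or "top" or "wrist"; returns (picture, depth): 420x560x3 uint8, blue, green, red; 420x560 float32, m along the optical axis (not along the pixel's ray), 0 where there is no reading.
- imaging.camera_info(name): a dict with "camera_matrix" (3x3 intrinsics, pixels), "k1" (the pictures are not rectified: a ray, as slopes to the right and down, at radius r is drawn at 1 + k1 r^2 times it, then the intrinsics apply), "rvec" (rotation vector, rad) and "tvec" (3), from world to camera coordinates, as OpenCV has them. Camera axes: x right, y down, z forward; pixel columns grow to the right and rows downward; lengths in m; the calibration is good to about 2 mm. A picture is of the moment at which its call begins: read the wrist's pose just before it. camera_info takes no time and is no camera call; for the wrist camera it gives the pose at the moment of the call.
- env.close_job(): hands the job in; it is judged then, once.
The state is a dict: "time_s": time; "q": joint angles; "qvel": joint speeds; "joint_efforts": joint torques, N m; "position": TCP position; "tool_rot": TCP orientation; "ft_force": force on the tool from outside, world axes, zero at the start; "wrist_torque": the same for the moment, N m; "grip_width": finger opening in m; "gripper_force": force on a finger pad.
Only numpy, scipy, OpenCV 4.12 (cv2) and the standard library are available. Lean on these libraries where they do the work, as an engineer would, in place of code of your own. Each camera call takes 0.05 s, during which the arm holds its last target. There are 200 camera calls.

## Working session

There is one attempt and no reset: what is moved stays moved. The work goes in short steps, Python scripts to look and compute and a tool call to move; the robot and the scene stay as the last step left them, time stands still between calls to the robot, and variables do not carry over. Pictures are saved under pics/ and viewed, at most 10 in all, crops included, and the job is handed in when it is done.

Besides the shell and the picture viewer there is one more tool, called after "Emit:" by a JSON object that holds its "api" and its "payload". arm_command: Moves the arm, as the interface text tells. Its arguments: {"type":"object","properties":{"turn":{"type":"array"},"xyz":{"type":"array"},"claw":{"type":"array"},"squeeze":{"type":"number"}},"required":["turn","xyz","claw"]}

```bash
mkdir -p pics
cat > h.py <<'E'
import numpy as np, cv2
from rig import env, imaging
def cloud(n):
    ci=imaging.camera_info(n); im,d=imaging.get_image(n)
    K=np.array(ci["camera_matrix"]);k1=ci["k1"];R=cv2.Rodrigues(np.array(ci["rvec"],float))[0];t=np.array(ci["tvec"],float).ravel()
    h,w=d.shape; u,v=np.meshgrid(np.arange(w),np.arange(h))
    p=cv2.undistortPoints(np.stack([u,v],-1).reshape(-1,1,2).astype(float),K,np.array([k1,0,0,0,0.])).reshape(h,w,2)
    P=np.dstack([p[...,0]*d,p[...,1]*d,d]); W=(P-t)@R
    W[d==0]=np.nan
    return im,d,W
E
python3 - <<'E'
from h import *
s=env.observe(); print(s["position"],s["tool_rot"],s["time_s"],s["ft_force"],s["grip_width"])
im,d,W=cloud("top"); im2,_,_=cloud("side")
cv2.imwrite("pics/a.png",im); cv2.imwrite("pics/b.png",im2)
np.savez("top.npz",im=im,W=W)
m=(W[...,2]>0.03)&(W[...,2]<0.09)
n,l,st,c=cv2.connectedComponentsWithStats(m.astype(np.uint8))
for i in range(1,n):
    if st[i,4]>60:
        k=l==i; r=cv2.minAreaRect(W[k][:,:2].astype(np.float32)); print(st[i],r,np.percentile(W[k][:,2],[5,50,95]))
E
```

```text
[ 0.17753064 -0.52026242  0.23070831] [[ 9.46452397e-01  3.22843358e-01 -1.63262401e-04]
 [ 3.22843252e-01 -9.46451363e-01  1.43254365e-03]
 [ 3.07967279e-04 -1.40854253e-03 -9.99998961e-01]] 0.0 [-1.09140068 -0.17828021  0.09789484] 0.08553104800908826
[ 275  185   96  119 7823] ((0.5235828161239624, -0.052700258791446686), (0.17401662468910217, 0.12080256640911102), 13.572348594665527) [0.04519115 0.05433764 0.06772366]
```

View pics/a.png

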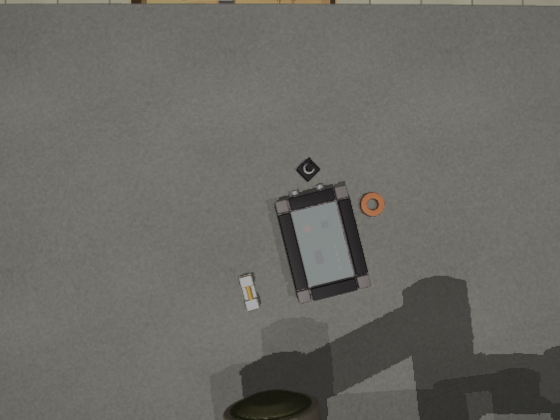

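The top view shows the case at about (322, 243), with its long axis nearly vertical. The encoder is beyond the far end at (308, 169), the toroid at (372, 204) and the fuse carrier at (249, 292). All three parts are clear of the rim tops.

Run:
```python
from h import *
z=np.load("top.npz"); W=z["W"]; 
k=(W[...,2]>0.0565)&(W[...,2]<0.08)
n,l,st,_=cv2.connectedComponentsWithStats(k.astype(np.uint8)); k=l==(1+st[1:,4].argmax())
r=cv2.minAreaRect(W[k][:,:2].astype(np.float32)); print(r)
c=np.array(r[0]); a=r[2] if r[1][0]>r[1][1] else r[2]-90
ca,sa=np.cos(np.radians(a)),np.sin(np.radians(a)); ex=np.array([ca,sa]);ey=np.array([-sa,ca])
L=(W[...,:2]-c); X=L@ex;Y=L@ey
s=env.observe(); T=np.array(s["tool_rot"]);p=np.array(s["position"])
ty=np.degrees(np.arctan2(T[1,0],T[0,0])); print("yaw",a,"tool",ty)
for nm,x,y in [("left",0,50),("right",0,-50),("far",75,0),("near",-75,0)]:
    hl=(50,6) if x==0 else (6,28)
    m=(abs(X*1e3-x)<hl[0])&(abs(Y*1e3-y)<hl[1])
    P=c+ex*x/1e3+ey*y/1e3; print(nm,np.round(P,4),np.nanpercentile(W[m][:,2],[10,50,90]).round(4), "tool units", (T.T@(np.r_[P,.1]-p)/.05).round(2))
for sx in(-75,75):
  for sy in(-50,50):
    m=(abs(X*1e3-sx)<5)&(abs(Y*1e3-sy)<5);print(sx,sy,np.nanmedian(W[m][:,2]).round(4),z["im"][m].mean(0).round())
```

```text
((0.5331994295120239, -0.10152603685855865), (0.1238824799656868, 0.020336106419563293), 13.604269027709961)
yaw 13.604269027709961 tool 18.83811053342464
left [ 0.5214 -0.0529] [0.0503 0.0521 0.0537] tool units [ 9.53 -6.62  2.63]
right [ 0.545  -0.1501] [-0.0007  0.0015  0.0149] tool units [ 9.34 -4.63  2.62]
far [ 0.6061 -0.0839] [0.0028 0.0614 0.0661] tool units [10.93 -5.49  2.63]
near [ 0.4603 -0.1192] [0.0017 0.0611 0.067 ] tool units [ 7.94 -5.76  2.63]
-75 -50 0.0011 [108. 114. 115.]
-75 50 0.0667 [46. 45. 47.]
75 -50 0.0008 [108. 114. 115.]
75 50 0.0653 [42. 40. 42.]
```

Emit:
{"api": "arm_command", "payload": {"turn": [[0,0,0.52],[0,0,0.52],[0,0,0],[0,0,0],[0,0,0],[0,0,0],[0,0,0],[0,0,0],[0,0,0],[0,0,0],[0,0,0],[0,0,0]], "xyz": [[0,0,0],[0,0,0],[0.8,-0.58,0.2],[0.8,-0.58,0.2],[0.8,-0.58,0.2],[0.8,-0.58,0.2],[0.8,-0.58,0.2],[0.8,-0.58,0.2],[0.8,-0.58,0.2],[0.8,-0.58,0.2],[0.8,-0.58,0.2],[0.8,-0.58,0.2]], "claw": [0,0,0,0,0,0,0,0,0,0,0,0], "squeeze": 20}}

```text
time_s: 1.3
position: [0.4963, -0.1456, 0.1316]
tool_rot: [[0.972, 0.236, -0.0], [0.236, -0.972, 0.0], [-0.0, -0.0, -1.0]]
ft_force: [0.2, -1.6, -0.4]
grip_width: 0.0001
gripper_force: 0.0
```

Emit:
{"api": "arm_command", "payload": {"turn": [[0,0,0],[0,0,0],[0,0,0],[0,0,0],[0,0,0]], "xyz": [[0.44,-0.3,0],[0.44,-0.3,0.2],[0,0,0.2],[0,0,0],[0,0,0]], "claw": [0,0,0,0,0]}}

```text
time_s: 1.8
position: [0.5304, -0.1085, 0.112]
tool_rot: [[0.972, 0.235, -0.001], [0.235, -0.972, 0.0], [-0.001, -0.0, -1.0]]
ft_force: [0.6, -0.4, 0.2]
grip_width: 0.0001
gripper_force: 0.0
```

```bash
cat > w.py <<'E'
from h import *
def where():
    s=env.observe();p=np.array(s["position"]);T=np.array(s["tool_rot"])
    c=np.array([.5214,-.0529]);a=np.radians(13.6);ex=np.array([np.cos(a),np.sin(a)]);ey=np.array([-ex[1],ex[0]])
    print("case xy mm",((p[:2]-c)@ex*1e3).round(1),((p[:2]-c)@ey*1e3).round(1),"z",(p[2]*1e3).round(1),"yaw",np.degrees(np.arctan2(T[1,0],T[0,0])).round(2),"zax",T[:,2].round(4),"F",np.array(s["ft_force"]).round(1),"t",s["time_s"],s["grip_width"])
E
python3 -c "
from w import *
where(); im,d,W=cloud('wrist'); cv2.imwrite('pics/w1.png',im)"
```

```text
case xy mm -4.3 -56.2 z 112.0 yaw 13.59 zax [-9.e-04  2.e-04 -1.e+00] F [ 0.6 -0.4  0.2] t 1.8 0.00012380413780441944
```

View pics/w1.png

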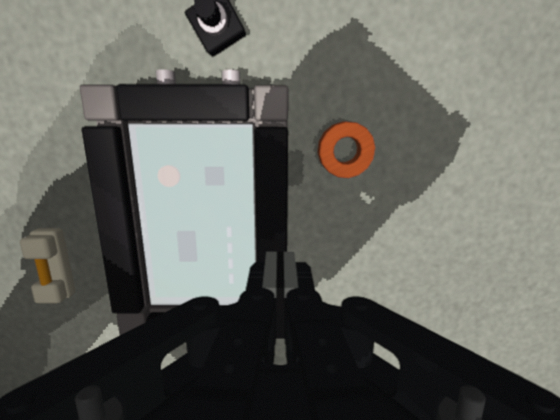

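The wrist view shows the closed fingertips at about (280, 265), over the right-hand rim. The window is to their left, and nothing else is in the way.

Emit:
{"api": "arm_command", "payload": {"turn": [[0,0,0],[0,0,0],[0,0,0],[0,0,0],[0,0,0]], "xyz": [[0.08,-0.08,0.3],[0,0,0.3],[0,0,0.2],[0,0,0.06],[0,0,0]], "claw": [0,0,0,0,0]}}

```text
time_s: 2.35
position: [0.5339, -0.1035, 0.0692]
tool_rot: [[0.972, 0.235, -0.0], [0.235, -0.972, 0.0], [-0.0, -0.0, -1.0]]
ft_force: [-0.3, -0.0, -0.0]
grip_width: 0.0001
gripper_force: 0.0
```

Emit:
{"api": "arm_command", "payload": {"turn": [[0,0,0],[0,0,0],[0,0,0],[0,0,0],[0,0,0],[0,0,0]], "xyz": [[0,0,0.02],[0,0,0.02],[0,0,0.02],[0,0,0.02],[0,0,0.02],[0,0,0]], "claw": [0,0,0,0,0,0]}}

```text
time_s: 2.95
position: [0.5341, -0.1031, 0.0646]
tool_rot: [[0.972, 0.236, 0.001], [0.236, -0.972, -0.0], [0.0, 0.0, -1.0]]
ft_force: [-0.0, -0.3, 4.2]
grip_width: -0.0003
gripper_force: 2.3
```

```bash
python3 -c "
from w import *
where()"
```

```text
case xy mm 0.5 -51.8 z 64.6 yaw 13.65 zax [ 6.e-04 -3.e-04 -1.e+00] F [-0.  -0.3  4.2] t 2.95 -0.00033745534382837366
```

Contact. I'll keep pressing slowly.

Emit:
{"api": "arm_command", "payload": {"turn": [[0,0,0],[0,0,0],[0,0,0],[0,0,0],[0,0,0]], "xyz": [[0,0,0.02],[0,0,0.02],[0,0,0.02],[0,0,0.02],[0,0,0]], "claw": [0,0,0,0,0]}}

```text
time_s: 3.45
position: [0.5341, -0.1031, 0.0607]
tool_rot: [[0.972, 0.236, 0.001], [0.236, -0.972, -0.0], [0.001, 0.0, -1.0]]
ft_force: [-1.4, 0.1, 5.0]
grip_width: 0.0002
gripper_force: 2.7
```

Emit:
{"api": "arm_command", "payload": {"turn": [[0,0,0],[0,0,0]], "xyz": [[0,0,0.02],[0,0,0]], "claw": [0,0]}}

```text
time_s: 3.65
position: [0.5341, -0.1031, 0.06]
tool_rot: [[0.972, 0.236, 0.001], [0.236, -0.972, -0.0], [0.001, 0.001, -1.0]]
ft_force: [-2.4, 0.2, 8.7]
grip_width: 0.0
gripper_force: 4.5
```

Emit:
{"api": "arm_command", "payload": {"turn": [[0,0,0],[0,0,0]], "xyz": [[0,0,0.02],[0,0,0]], "claw": [0,0]}}

```text
time_s: 3.85
position: [0.5341, -0.1031, 0.0599]
tool_rot: [[0.972, 0.236, 0.001], [0.236, -0.972, -0.001], [0.001, 0.001, -1.0]]
ft_force: [-5.4, 1.7, 17.9]
grip_width: 0.0
gripper_force: 9.0
```

Right is home: 59.9 mm and 18 N against the stop. Next is left.

Emit:
{"api": "arm_command", "payload": {"turn": [[0,0,0],[0,0,0],[0,0,0],[0,0,0],[0,0,0],[0,0,0],[0,0,0],[0,0,0],[0,0,0]], "xyz": [[0,0,-0.2],[0,0,-0.4],[0,-0.5,0],[0,-0.55,0],[0,-0.55,0],[0,-0.5,0],[0,0,0.2],[0,0,0.18],[0,0,0]], "claw": [0,0,0,0,0,0,0,0,0]}}

```text
time_s: 4.75
position: [0.5089, -0.0017, 0.0678]
tool_rot: [[0.972, 0.235, -0.002], [0.235, -0.972, 0.0], [-0.002, -0.001, -1.0]]
ft_force: [0.1, 0.3, -0.5]
grip_width: 0.0001
gripper_force: 0.0
```

```bash
python3 -c "
from w import *
where()"
```

```text
case xy mm -0.1 52.7 z 67.8 yaw 13.6 zax [-2.3e-03  4.0e-04 -1.0e+00] F [ 0.1  0.3 -0.5] t 4.75 9.921875264263399e-05
```

Emit:
{"api": "arm_command", "payload": {"turn": [[0,0,0],[0,0,0],[0,0,0],[0,0,0],[0,0,0],[0,0,0],[0,0,0],[0,0,0],[0,0,0]], "xyz": [[0,0,0.02],[0,0,0.02],[0,0,0.02],[0,0,0.02],[0,0,0.02],[0,0,0.02],[0,0,0.02],[0,0,0.02],[0,0,0]], "claw": [0,0,0,0,0,0,0,0,0]}}

```text
time_s: 5.65
position: [0.5093, -0.0012, 0.0616]
tool_rot: [[0.972, 0.236, 0.001], [0.236, -0.972, -0.0], [0.001, 0.001, -1.0]]
ft_force: [-1.0, -1.4, 4.2]
grip_width: -0.0
gripper_force: 2.5
```

Emit:
{"api": "arm_command", "payload": {"turn": [[0,0,0],[0,0,0]], "xyz": [[0,0,0.02],[0,0,0]], "claw": [0,0]}}

```text
time_s: 5.85
position: [0.5093, -0.0012, 0.0607]
tool_rot: [[0.972, 0.236, 0.001], [0.236, -0.972, -0.0], [0.001, 0.001, -1.0]]
ft_force: [-0.8, -1.3, 4.9]
grip_width: 0.0002
gripper_force: 2.7
```

Emit:
{"api": "arm_command", "payload": {"turn": [[0,0,0],[0,0,0],[0,0,0]], "xyz": [[0,0,0.02],[0,0,0.02],[0,0,0]], "claw": [0,0,0]}}

```text
time_s: 6.15
position: [0.5094, -0.0012, 0.0599]
tool_rot: [[0.972, 0.236, 0.002], [0.236, -0.972, -0.001], [0.001, 0.001, -1.0]]
ft_force: [-5.9, -1.4, 18.5]
grip_width: -0.0003
gripper_force: 9.6
```

Left is home too. Next is near.

Emit:
{"api": "arm_command", "payload": {"turn": [[0,0,0],[0,0,0],[0,0,0],[0,0,0],[0,0,0],[0,0,0],[0,0,0],[0,0,0],[0,0,0]], "xyz": [[0,0,-0.2],[0,0,-0.4],[-0.35,0.24,0],[-0.4,0.28,0],[-0.4,0.28,0],[-0.4,0.27,0],[0,0,0.2],[0,0,0.18],[0,0,0]], "claw": [0,0,0,0,0,0,0,0,0]}}

```text
time_s: 7.05
position: [0.4464, -0.0707, 0.068]
tool_rot: [[0.972, 0.236, -0.002], [0.236, -0.972, 0.001], [-0.002, -0.001, -1.0]]
ft_force: [0.0, 0.6, -0.0]
grip_width: -0.0003
gripper_force: 0.0
```

```bash
python3 -c "
from w import *
where()"
```

```text
case xy mm -77.1 0.3 z 68.0 yaw 13.66 zax [-0.0019  0.001  -1.    ] F [ 0.   0.6 -0. ] t 7.05 -0.00033891025650350143
```

Emit:
{"api": "arm_command", "payload": {"turn": [[0,0,0],[0,0,0],[0,0,0],[0,0,0],[0,0,0],[0,0,0],[0,0,0],[0,0,0],[0,0,0],[0,0,0]], "xyz": [[0,0,0.02],[0,0,0.02],[0,0,0.02],[0,0,0.02],[0,0,0.02],[0,0,0.02],[0,0,0.02],[0,0,0.02],[0,0,0.02],[0,0,0]], "claw": [0,0,0,0,0,0,0,0,0,0]}}

```text
time_s: 8.05
position: [0.4467, -0.0711, 0.0605]
tool_rot: [[0.972, 0.236, 0.001], [0.236, -0.972, -0.0], [0.001, 0.0, -1.0]]
ft_force: [-0.5, 1.0, 5.2]
grip_width: -0.0002
gripper_force: 2.4
```

Emit:
{"api": "arm_command", "payload": {"turn": [[0,0,0],[0,0,0],[0,0,0]], "xyz": [[0,0,0.02],[0,0,0.02],[0,0,0]], "claw": [0,0,0]}}

```text
time_s: 8.35
position: [0.4468, -0.0712, 0.0598]
tool_rot: [[0.972, 0.236, 0.002], [0.236, -0.972, -0.001], [0.002, 0.001, -1.0]]
ft_force: [-5.7, 2.8, 23.7]
grip_width: -0.0001
gripper_force: 11.8
```

Near is home. Last is far.

Emit:
{"api": "arm_command", "payload": {"turn": [[0,0,0],[0,0,0],[0,0,0],[0,0,0],[0,0,0],[0,0,0],[0,0,0],[0,0,0],[0,0,0],[0,0,0]], "xyz": [[0,0,-0.2],[0,0,-0.4],[0.5,0,0],[0.7,0,0],[0.7,0,0],[0.7,0,0],[0.48,0,0],[0,0,0.2],[0,0,0.18],[0,0,0]], "claw": [0,0,0,0,0,0,0,0,0,0]}}

```text
time_s: 9.35
position: [0.5944, -0.0349, 0.0675]
tool_rot: [[0.972, 0.235, -0.004], [0.235, -0.972, 0.001], [-0.004, -0.002, -1.0]]
ft_force: [0.3, -0.2, -0.8]
grip_width: -0.0001
gripper_force: 0.0
```

```bash
python3 -c "
from w import *
where()"
```

```text
case xy mm 75.2 0.3 z 67.5 yaw 13.62 zax [-3.9e-03  9.0e-04 -1.0e+00] F [ 0.3 -0.2 -0.8] t 9.35 -0.00010527701116040612
```

Emit:
{"api": "arm_command", "payload": {"turn": [[0,0,0],[0,0,0],[0,0,0],[0,0,0],[0,0,0],[0,0,0],[0,0,0],[0,0,0],[0,0,0],[0,0,0]], "xyz": [[0.02,0,0.02],[0,0,0.02],[0,0,0.02],[0,0,0.02],[0,0,0.02],[0,0,0.02],[0,0,0.02],[0,0,0.02],[0,0,0.02],[0,0,0]], "claw": [0,0,0,0,0,0,0,0,0,0]}}

```text
time_s: 10.35
position: [0.5972, -0.0348, 0.0608]
tool_rot: [[0.972, 0.236, 0.0], [0.236, -0.972, -0.0], [0.0, 0.0, -1.0]]
ft_force: [-1.6, 0.2, 5.5]
grip_width: -0.0002
gripper_force: 2.8
```

Emit:
{"api": "arm_command", "payload": {"turn": [[0,0,0],[0,0,0]], "xyz": [[0,0,0.02],[0,0,0]], "claw": [0,0]}}

```text
time_s: 10.55
position: [0.5971, -0.0348, 0.06]
tool_rot: [[0.972, 0.236, 0.001], [0.236, -0.972, -0.0], [0.0, 0.0, -1.0]]
ft_force: [-3.4, 0.1, 7.8]
grip_width: -0.0001
gripper_force: 3.8
```

Emit:
{"api": "arm_command", "payload": {"turn": [[0,0,0],[0,0,0],[0,0,0]], "xyz": [[0,0,0.02],[0,0,0.01],[0,0,0]], "claw": [0,0,0]}}

```text
time_s: 10.85
position: [0.5972, -0.0348, 0.0599]
tool_rot: [[0.972, 0.236, 0.002], [0.236, -0.972, -0.001], [0.001, 0.001, -1.0]]
ft_force: [-7.2, -0.0, 18.8]
grip_width: -0.0004
gripper_force: 9.4
```

Emit:
{"api": "arm_command", "payload": {"turn": [[0,0,0],[0,0,0],[0,0,0],[0,0,0],[0,0,0],[0,0,0],[0,0,0],[0,0,0],[0,0,0],[0,0,0],[0,0,0]], "xyz": [[0,0,-0.2],[0,0,-0.7],[0,0,-0.8],[0,0,-0.8],[0,0.6,-0.5],[0,0.8,0],[0,0.8,0],[0,0.8,0],[0,0.8,0],[0,0.5,0],[0,0,0]], "claw": [0,0,0,0,0,0,0,0,0,0,0]}}

```text
time_s: 11.95
position: [0.6477, -0.247, 0.2066]
tool_rot: [[0.973, 0.232, -0.001], [0.232, -0.973, -0.0], [-0.001, 0.0, -1.0]]
ft_force: [0.2, 0.7, -0.3]
grip_width: 0.0002
gripper_force: 0.0
```

Run:
```python
from w import *
where(); im,d,W=cloud("top"); im2,_,_=cloud("side"); cv2.imwrite("pics/c.png",np.hstack([cv2.resize(im[150:330,210:410],(400,360)),im2[:360,:][:, 80:480]]))
c=np.array([.5214,-.0529]);a=np.radians(13.6);ex=np.array([np.cos(a),np.sin(a)]);ey=np.array([-ex[1],ex[0]])
for V,t in((np.load("top.npz")["W"],"before"),(W,"after")):
    L=V[...,:2]-c;X=L@ex*1e3;Y=L@ey*1e3
    print(t,[(n,np.nanmedian(V[(abs(X-x)<h)&(abs(Y-y)<g)][:,2]).round(4)) for n,x,y,h,g in(("l",0,50,50,6),("r",0,-50,50,6),("f",75,0,6,28),("n",-75,0,6,28),("c1",75,50,5,5),("c2",75,-50,5,5),("c3",-75,50,5,5),("c4",-75,-50,5,5))])
    k=((V[...,2]>.03)&(V[...,2]<.09)).astype(np.uint8);n,l,st,_=cv2.connectedComponentsWithStats(k);k=l==(1+st[1:,4].argmax())
    print(cv2.minAreaRect(V[k][:,:2].astype(np.float32)))
```

```text
case xy mm 77.1 -218.4 z 206.6 yaw 13.43 zax [-6.e-04 -2.e-04 -1.e+00] F [ 0.2  0.7 -0.3] t 11.95 0.00021970504643268628
before [('l', np.float64(0.0659)), ('r', np.float64(0.0667)), ('f', np.float64(0.0654)), ('n', np.float64(0.0665)), ('c1', np.float64(0.0619)), ('c2', np.float64(0.0611)), ('c3', np.float64(0.061)), ('c4', np.float64(0.0608))]
((0.5235828161239624, -0.052700258791446686), (0.17401662468910217, 0.12080256640911102), 13.572348594665527)
after [('l', np.float64(0.0609)), ('r', np.float64(0.5075)), ('f', np.float64(0.0613)), ('n', np.float64(0.5379)), ('c1', np.float64(0.0605)), ('c2', np.float64(0.0609)), ('c3', np.float64(0.5636)), ('c4', np.float64(0.5515))]
((0.5252493619918823, -0.05225363373756409), (0.1773344725370407, 0.12031272798776627), 13.479063987731934)
```

View pics/c.png

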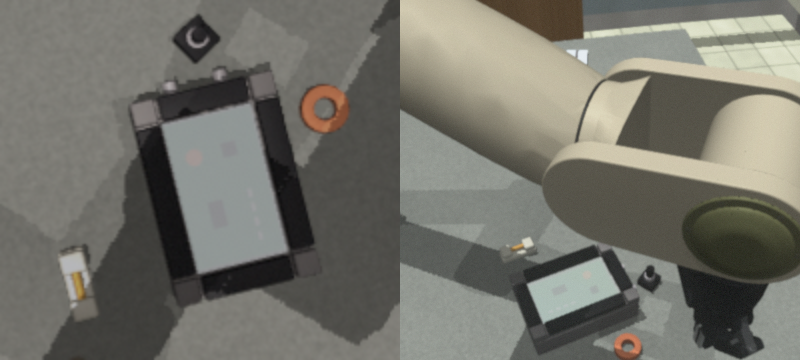

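The picture shows all the rim sections level with the blocks, the parts undisturbed and the hand clear. The 0.5 m readings are arm points lying above those areas, so I'll filter them out and re-check.

Run:
```python
from w import *
im,d,V=cloud("top"); V[V[...,2]>.1]=np.nan
c=np.array([.5214,-.0529]);a=np.radians(13.6);ex=np.array([np.cos(a),np.sin(a)]);ey=np.array([-ex[1],ex[0]])
L=V[...,:2]-c;X=L@ex*1e3;Y=L@ey*1e3
r=[(n,np.nanmedian(V[(abs(X-x)<h)&(abs(Y-y)<g)][:,2]).round(4)) for n,x,y,h,g in(("l",0,50,50,6),("r",0,-50,50,6),("f",75,0,6,28),("n",-75,0,6,28),("c3",-75,50,5,5),("c4",-75,-50,5,5))]
print(r)
if all(z<.0625 for _,z in r): print(env.close_job())
```

```text
[('l', np.float64(0.061)), ('r', np.float64(0.061)), ('f', np.float64(0.0613)), ('n', np.float64(0.0609)), ('c3', np.float64(0.0607)), ('c4', np.float64(0.0611))]
the job is handed in; nothing more can be done
None
```

All four rim sections are pressed home and measure flush with the corner blocks to within about 1 mm; the case shows no measurable shift beyond camera accuracy, the loose parts look undisturbed, the hand is clear, and the job was handed in at about 12 s.

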